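# Index the display-car arm one hole towards the foam tray

### The job

The yellow swing arm that carries the blue model car is locked by a spring index pin: hook a fingertip under the red pull ring, lift the pin out of its hole, swing the arm one hole towards the white foam tray, and release the ring so that the pin drops fully home in that next hole. Go gently and do not pinch the ring; do not touch the model car, and leave the foam tray, tape dispenser, glue bottle and scissors where they are. Finish with the robot clear of everything.

Things in the scene. Friction and masses are not known exactly. Their poses are not given: they have to be found in the camera images.
- index_base: Fixed index fixture, aluminium hole plate 98 x 328 mm, top 30 mm above the bench. Origin at bench level under the middle of five pin holes (13 mm wide, for a 10 mm pin); x points to the arm's vertical pivot, 200 mm farther from the robot; y left of x, z up. The holes lie on the 200 mm arc about the pivot, 0.30 rad (60 mm) apart, each marked by a short black line on its outer side.
- swing_angle (a joint): Angle (rad) of the yellow arm. 0: over the middle hole, where it starts. Positive: outer end towards +y of index_base. Holes at -0.60, -0.30, 0, 0.30, 0.60, stops at +-0.66. It stays where left (friction under 1 N at the ring); about 0.01 rad play when pinned. Arm 40 mm wide, top 44 mm above the bench, outer end 235 mm from the pivot.
- pin_lift (a joint): Height (m) of the spring pin above fully home (0) in a hole. It slides straight up only, stop at 0.040. Above 0.012 the arm is free to swing; released between holes, its round nose rests on the plate (0.012) and slides there until it drops into a hole, from about 4 mm off centre. The spring pulls it down: 4 N at 0, plus 1 N per 10 mm.
- ring_centre (a point): Centre of the opening of the red pull ring, upright on the pin, 200 mm from the pivot, 116.5 mm above the bench when the pin is home; rises with the pin. Opening 61 mm wide, 49 mm high, rounded corners; underside of the top bar 24.5 mm above this point. x: normal of the opening, towards pivot and car. A finger can enter from either side, sloping down; y: across it; z: up.
- index_pin: The spring pin with its red pull ring, one rigid piece. The ring is a rounded rectangle of 8 mm round bar, 77 mm wide and 65 mm high overall. Origin on the pin's axis, 86.5 mm below ring_centre; same axes.
- car (a point): Blue model car on a black stand, 116 x 56 x 36 mm, screwed on the arm; not to be touched. This point is the centre of the stand's underside, 88 mm from the pivot, 44 mm above the bench; x along the arm to the pivot. Its near end is 54 mm from the plane of the ring, its top 80 mm above the bench.
- foam_tray: Loose white foam packing tray, 160 x 110 x 45 mm, open on top. Origin at the centre of its underside. It lies on one side of the fixture, at +y or -y of index_base, and so tells the direction of the swing. Leave alone.
- tape_dispenser: Loose red desk tape dispenser with a roll, 120 x 55 x 78 mm, on the other side of the fixture. Origin at the centre of its underside. Leave alone.
- glue_bottle: Loose upright white bottle with an orange cap, 38 mm wide, 85 mm tall, beside the pivot. Origin at the centre of its underside. Leave alone.
- scissors: Loose red-handled scissors lying flat, about 147 mm long, 10 mm thick, beside the pivot. Origin near the rivet at bench level, blades along +x. Leave alone.

How it is judged (in metres and radians):
On the way, in this order (a step that is already met when the one before it is completed fails the run):
1. the pin is lifted clear of its hole by its ring (value of joint pin_lift above 0.0125 m), for 0.05 s.
2. the arm is over the next hole on the foam tray's side (((y of foam_tray in the frame of index_base above 0 m and value of joint swing_angle between 0.24 and 0.36 rad) or (y of foam_tray in the frame of index_base below 0 m and value of joint swing_angle between -0.36 and -0.24 rad))), for 0.1 s.
3. the pin has dropped home in that hole (((y of foam_tray in the frame of index_base above 0 m and value of joint swing_angle between 0.27 and 0.33 rad) or (y of foam_tray in the frame of index_base below 0 m and value of joint swing_angle between -0.33 and -0.27 rad)) and value of joint pin_lift below 0.003 m), for 0.2 s.
At the end, for the whole second after the job is handed in: The arm stands at the hole next to the middle on the foam tray's side (0.30 rad, within 0.03), at rest, the pin seated within 3 mm of fully home; the tray, dispenser, bottle and scissors are within 20 mm of where they began and upright (all of step 3 and velocity of joint swing_angle between -0.05 and 0.05 rad/s and distance of each of foam_tray, tape_dispenser, glue_bottle, scissors from where it was at the start of the episode below 0.02 m and angle between each of foam_tray, tape_dispenser, glue_bottle, scissors's own z axis and vertical below 0.2 rad); the robot touches nothing.
It fails at once if the foam tray, tape dispenser, glue bottle or scissors are pushed away, lifted or tipped (distance of any of foam_tray, tape_dispenser, glue_bottle, scissors from where it was at the start of the episode above 0.02 m or angle between any of foam_tray, tape_dispenser, glue_bottle, scissors's own z axis and vertical above 0.35 rad).
It fails at once if the model car is touched (contact force between any of the fingers, the arm and swing_arm_c4 above 0.5 N or contact force between any of the fingers, the arm and swing_arm_c5 above 0.5 N or contact force between any of the fingers, the arm and swing_arm_c6 above 0.5 N).
It fails at once if the ring is pinched or handled roughly (more than 35 N on it) (contact force between the fingers and index_pin above 35 N).
It also fails if it takes over 35 s, if anything falls off the work surface, if the arm or the gripper's body presses on something with over 40 N, if the wrist force passes 120 N, or if a joint passes its speed limit or range.

### The arm

A 6-joint arm with a two-finger parallel gripper is mounted at the origin on the work surface. World frame = base frame: x ahead of the robot, y to its left, z up, the work surface at z = 0. Lengths are in mm, angles in rad, forces in N, time in s.
With the tool pointing down it reaches from about 350 to 925 mm from the base axis. Payload 6.4 kg.
Tool frame: the origin (TCP) lies between the finger pads; the fingertips stand 17 mm ahead of it and the grasp point (between the pads) lies 2 mm behind it; z points along the fingers, y is the line along which they close (so a half turn about z gives the same grasp; the last joint's range is limited). The gripper opens to 85 mm and grips with 20 to 120 N. Pads are 22 mm wide; open, the fingers measure 114 mm over their backs; the gripper's body (76 mm by 85 mm) begins 54 mm behind the grasp point. The pads swing forward as they close: fully open they stand 13 mm farther back than shut.
Start: joints at [0.976, 0.245, 1.558, -0, 1.339, -0.174], TCP at [265.518, 593.308, 248.29] pointing down, gripper open.
Joint ranges: [-3.13, 3.13], [-1.02, 2.26], [0.13, 2.54], [-0.95, 4.09], [0.21, 2.88], [-2.74, 2.74]. Speed limits (rad/s): [2.57, 2.57, 3.14, 3.14, 3.14, 3.14].

### API

Orientations are given as a 3x3 rotation matrix whose columns are the frame's x, y, z axes.
In Python, from workcell import manip gives the robot as it stands. The module is installed in compiled form; this text tells all that it offers. Calls block until the motion is done:
- manip.reach(position, orientation): joint-space move of the TCP to a pose.
- manip.move_linear(position, attitude=None, rate=150, contact_N=None): straight line of the TCP; attitude=None keeps the orientation; rate is the mean speed in mm/s. With contact_N (N) it stops when the force on the tool has changed by that much, and returns True; else False.
- manip.move_joints(angles): joint-space move.
- manip.open_gripper() and manip.close(strength=None): open the fingers fully, or close them until they stop; strength is the grip in N (None keeps the last).
- manip.pause(seconds).
- manip.ik(position, orientation): joint angles nearest the present ones, or None.
- manip.snapshot(name): name is "scene" or "side" or "wrist"; returns (picture, depth): 400x640x3 uint8, red, green, blue; 400x640 float32, mm along the optical axis (not along the pixel's ray), 0 where there is no reading.
- manip.camera_model(name): a dict with "fx", "fy", "cx", "cy" (pixels), "D" ([k1, k2, p1, p2, k3] as OpenCV has them; the pictures are not rectified), "R" (3x3) and "t" (3): a world point X has camera coordinates R X + t; the wrist camera has in their place "T_tool_cam" (4x4, takes a point from camera to tool coordinates, whose origin is the TCP and whose axes are the flange's). Camera axes: x right, y down, z forward; pixel columns grow to the right and rows downward; lengths in mm; the calibration is good to about 2 mm. A picture is of the moment at which its call begins: read the wrist's pose just before it. camera_model takes no time and is no camera call.
A pose or a line that the arm cannot do raises manip.PlanningError and nothing moves.
- manip.sign_off(): hands the job in; it is judged then, once.
Readings, each from a call of its own:
- manip.read_clock(): time.
- manip.read_joint_positions(): joint angles.
- manip.read_qd(): joint speeds.
- manip.read_tau(): joint torques, N m.
- manip.read_eef_pos(): TCP position.
- manip.read_tool_rot(): TCP orientation.
- manip.read_ft_force(): force on the tool from outside, world axes, zero at the start.
- manip.read_wrist_torque(): the same for the moment, N m.
- manip.read_width(): finger opening in mm.
- manip.read_grasp_force(): force on a finger pad.
Only numpy, scipy, OpenCV 4.12 (cv2) and the standard library are available. Lean on these libraries where they do the work, as an engineer would, in place of code of your own. Each camera call takes 0.05 s, during which the arm holds its last target. There are 200 camera calls.

## Working session

There is one attempt and no reset: what is moved stays moved. The work goes in short steps, each a Python script; the robot and the scene stay as the last script left them, time stands still between calls to the robot, and variables do not carry over. Pictures are saved under pics/ and viewed, at most 10 in all, crops included, and the job is handed in when it is done.

```bash
mkdir -p pics
python3 - <<'E'
from workcell import manip
import cv2,numpy as np
for n in("scene","side"):
    p,d=manip.snapshot(n); cv2.imwrite(f"pics/{n}.png",p[:,:,::-1]); np.savez(f"{n}.npz",p=p,d=d)
    m=manip.camera_model(n); C=-np.array(m["R"]).T@m["t"]; print(n,C,m["fx"],m["D"])
print(manip.read_clock(),manip.read_tool_rot(),manip.read_ft_force())
E
```

```text
scene [1164.31697251  222.92207547  701.37730472] 363.1851479058101 [0.00954964 0.         0.         0.         0.        ]
side [466.1662853  713.04540344 758.09551538] 468.2039249906085 [-0.12085789  0.          0.          0.          0.        ]
0.1 [[-9.12761010e-01  4.08492762e-01 -1.00088224e-03]
 [ 4.08493852e-01  9.12759969e-01 -1.41874677e-03]
 [ 3.34017457e-04 -1.70383097e-03 -9.99998493e-01]] [ 0.43845029  0.24881239 -1.09102235]
```

View pics/scene.png

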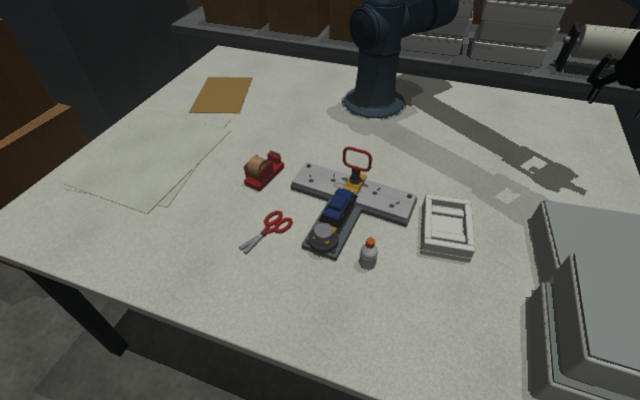

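View pics/side.png

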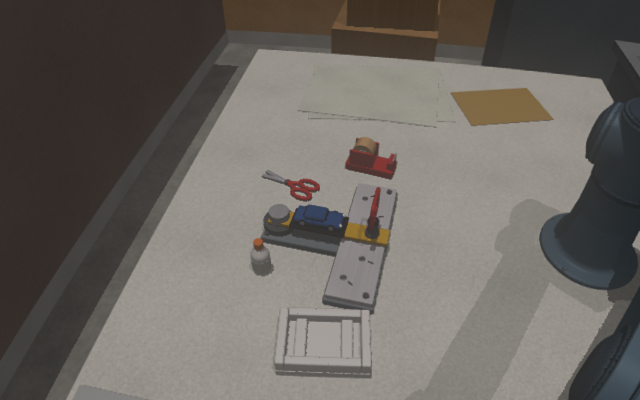

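The pictures show:
- **Scene:** the red ring is at about (357,158), the pivot knob at (322,236), and the foam tray at (447,226), on the +y side.
- **Side:** the ring is at about (375,207) and the tray at (323,340).

Next I'll measure the ring and plate.

```bash
cat > h.py <<'E'
import numpy as np,cv2
from workcell import manip
def cam(n):
    m=manip.camera_model(n); K=np.array([[m["fx"],0,m["cx"]],[0,m["fy"],m["cy"]],[0,0,1.]])
    return K,np.array(m["D"],float),np.array(m["R"]),np.array(m["t"],float).ravel()
def rays(n,uv):
    K,D,R,t=cam(n); q=cv2.undistortPoints(np.float64(uv).reshape(-1,1,2),K,D).reshape(-1,2)
    return -R.T@t, np.c_[q,np.ones(len(q))]@R      # camera centre, ray directions (cam depth 1)
def plane(n,uv,z):
    C,r=rays(n,uv); return C+r*((z-C[2])/r[:,2])[:,None]
def cloud(n,d,mask):
    v,u=np.nonzero(mask&(d>0)); C,r=rays(n,np.c_[u,v]); return C+r*d[v,u][:,None], np.c_[u,v]
def red(p):
    h=cv2.cvtColor(p,cv2.COLOR_RGB2HSV); return ((h[...,0]<6)|(h[...,0]>172))&(h[...,1]>140)&(h[...,2]>50)
E
python3 - <<'E'
from h import *
np.set_printoptions(precision=1,suppress=True)
box={"scene":(335,140,380,180),"side":(362,180,390,235)}
for n in box:
    z=np.load(n+".npz");p,d=z["p"],z["d"]; x0,y0,x1,y1=box[n]
    M=np.zeros(d.shape,bool);M[y0:y1,x0:x1]=1
    M&=red(p); nn,l,s,c=cv2.connectedComponentsWithStats(M.astype(np.uint8)); i=1+np.argmax(s[1:,4]);M=l==i
    P,uv=cloud(n,d,M); print(n,s[i],c[i],"lo/hi",np.percentile(P,[3,50,97],axis=0).tolist())
    if n=="scene":
        cs,hr=cv2.findContours(M.astype(np.uint8),cv2.RETR_CCOMP,cv2.CHAIN_APPROX_NONE)
        for k,cc in enumerate(cs):
            if hr[0][k][3]>=0: print("hole",cv2.boundingRect(cc),cv2.minAreaRect(cc))
        print("hole ctr at z116.5", plane(n,[[c[i][0],c[i][1]]],116.5))
    Q=P[P[:,2]>95]; xy=Q[:,:2]; w,V=np.linalg.eigh(np.cov(xy.T)); print("bar dir",V[:,1],np.sqrt(w),xy.mean(0))
# plate top: cloud at z~30 (grey, low sat)
for n in box:
    z=np.load(n+".npz");p,d=z["p"],z["d"]; P,uv=cloud(n,d,np.ones(d.shape,bool))
    k=(abs(P[:,2]-30)<5); M=np.zeros(d.shape,np.uint8); M[uv[k,1],uv[k,0]]=1
    M=cv2.morphologyEx(M,cv2.MORPH_OPEN,np.ones((3,3)))
    nn,l,s,c=cv2.connectedComponentsWithStats(M)
    o=np.argsort(-s[1:,4])[:5]+1; print(n,[(s[i].tolist(),c[i]) for i in o])
    for i in o[:4]:
        Q,_=cloud(n,d,l==i); print(cv2.minAreaRect(Q[:,:2].astype(np.float32)),Q[:,2].mean())
    # blue car, yellow
    h=cv2.cvtColor(p,cv2.COLOR_RGB2HSV)
    for nm,m in(("blue",(h[...,0]>105)&(h[...,0]<128)&(h[...,1]>150)),("yel",(h[...,0]>15)&(h[...,0]<28)&(h[...,1]>170))):
        m=m.copy();m[:170]=0;m[260:]=0;m[:,:250]=0;m[:,400:]=0
        Q,_=cloud(n,d,m); print(n,nm,len(Q),np.median(Q,0),Q.min(0),Q.max(0))
E
```

```text
scene [345 147  26  15  52] [359.6 151.3] lo/hi [[470.39085866105444, 36.77768527133002, 127.8096289818744], [474.12140697518583, 71.77294705459285, 146.53581307153593], [478.8261351448745, 99.04307835483938, 150.1047168075776]]
hole ctr at z116.5 [[439.2  63.1 116.5]]
bar dir [0.1 1. ] [ 1.3 20.5] [474.5  70.8]
side [372 188   7  24  63] [375.1 200.5] lo/hi [[469.7230665992447, 38.68643349353818, 92.0272852218348], [472.96295877354584, 72.55883320328269, 147.83275260759876], [476.80936523375885, 95.48108934720086, 150.3411371273823]]
bar dir [0.1 1. ] [ 1.4 17.4] [473.2  72.7]
scene [([356, 179, 60, 41, 1443], array([385.9, 198.8])), ([293, 162, 57, 34, 1087], array([320.6, 178.7])), ([311, 237, 28, 15, 207], array([325.8, 245.4])), ([435, 212, 16, 5, 48], array([442.5, 214. ])), ([309, 233, 6, 8, 34], array([311.3, 236.3]))]
((494.51080322265625, 152.59657287597656), (141.56378173828125, 95.4301986694336), 85.11270904541016) 29.44424061164324
((478.20404052734375, -27.585891723632812), (136.0769805908203, 95.69100189208984), 85.90425109863281) 29.40894440200932
((687.6058349609375,
[... 1354 characters left out ...]
^^^^^^
  File "h.py", line 7, in rays
    K,D,R,t=cam(n); q=cv2.undistortPoints(np.float64(uv).reshape(-1,1,2),K,D).reshape(-1,2)
                      ~~~~~~~~~~~~~~~~~~~^^^^^^^^^^^^^^^^^^^^^^^^^^^^^^^^^^^^
cv2.error: OpenCV(4.12.0) /io/opencv/modules/calib3d/src/undistort.dispatch.cpp:347: error: (-215:Assertion failed) CV_IS_MAT(_src) && CV_IS_MAT(_dst) && (_src->rows == 1 || _src->cols == 1) && (_dst->rows == 1 || _dst->cols == 1) && _src->cols + _src->rows - 1 == _dst->rows + _dst->cols - 1 && (CV_MAT_TYPE(_src->type) == CV_32FC2 || CV_MAT_TYPE(_src->type) == CV_64FC2) && (CV_MAT_TYPE(_dst->type) == CV_32FC2 || CV_MAT_TYPE(_dst->type) == CV_64FC2) in function 'cvUndistortPointsInternal'
```

Run:
```python
from h import *
np.set_printoptions(precision=1,suppress=True)
z=np.load("scene.npz");p,d=z["p"],z["d"]
P,uv=cloud("scene",d,np.ones(d.shape,bool))
k=(P[:,0]>455)&(P[:,0]<490)&(P[:,1]>0)&(P[:,1]<130)&(P[:,2]>85)&(P[:,2]<160)
Q=P[k];print(len(Q),Q.min(0),Q.max(0),np.percentile(Q,[5,50,95],axis=0),uv[k].min(0),uv[k].max(0))
r=((P[:,0]>600)&(P[:,0]<720)&(abs(P[:,1]-55)<60)&(P[:,2]>52)); print("knob",np.median(P[r],0),r.sum())
c=np.array([473,66.,116.5]); yaw=-.087
for s in (20,30,40,50):
  a=np.radians(s)
  for flip in(1,-1):
    for ins in(8,-100):
      res=[]
      for th in(0,.3):
        b=yaw-th; X=np.array([np.cos(b),np.sin(b),0]); zt=np.cos(a)*X-np.sin(a)*np.array([0,0,1]); yt=flip*np.array([-X[1],X[0],0]); xt=np.cross(yt,zt)
        R=np.c_[xt,yt,zt]; piv=c+200*np.array([np.cos(yaw),np.sin(yaw),0]); 
        q=manip.ik(piv-200*X+ins*zt,R); res.append(None if q is None else np.round(q,2))
      print(s,flip,ins,res)
```

```text
272 [464.7  26.6  85. ] [482.1 103.8 152.6] [[467.9  30.7  86.4]
 [473.3  65.4 121. ]
 [478.3 101.1 149.8]] [343 146] [372 171]
knob [632.9  51.9  62. ] 549
20 1 8 [None, None]
20 1 -100 [None, None]
20 -1 8 [None, None]
20 -1 -100 [None, None]
30 1 8 [None, None]
30 1 -100 [None, None]
30 -1 8 [None, None]
30 -1 -100 [None, None]
40 1 8 [None, None]
40 1 -100 [None, None]
40 -1 8 [None, None]
40 -1 -100 [None, None]
50 1 8 [array([-0.1, -0.2,  2.5,  0.1,  0.2, -1.6]), array([ 0.2, -0.1,  2.3, -0.9,  0.5, -0.3])]
50 1 -100 [None, array([ 0.3, -0.4,  2.4, -0.7,  0.7, -0.5])]
50 -1 8 [array([-0.1, -0.2,  2.5,  0.1,  0.2,  1.5]), None]
50 -1 -100 [None, array([ 0.3, -0.4,  2.4, -0.7,  0.7,  2.7])]
```

```bash
cat >> h.py <<'E'
c=np.array([473.2,65.3,116.5]); yaw=-.087
def pose(s,th,ins,dz=0,flip=1,dy=0):
    a=np.radians(s); b=yaw-th; X=np.array([np.cos(b),np.sin(b),0]); Y=np.array([-X[1],X[0],0]); Z=np.array([0,0,1.])
    zt=-np.cos(a)*X-np.sin(a)*Z; yt=flip*Y; R=np.c_[np.cross(yt,zt),yt,zt]
    piv=c+200*np.array([np.cos(yaw),np.sin(yaw),0])
    return piv-200*X+ins*zt+dz*Z+dy*Y, R
E
python3 - <<'E'
from h import *
for s in (30,35,40,45,50):
  for flip in(1,-1):
    print(s,flip,[None if q is None else np.round(q,2).tolist() for q in (manip.ik(*pose(s,*g,flip=flip)) for g in((0,-110),(0,8),(0,8,36),(.3,8,36),(.3,8),(.3,-110)))])
E
```

```text
30 1 [[-0.1, 0.72, 1.28, -0.01, 2.18, -1.58], [-0.1, 0.61, 1.59, -0.01, 1.99, -1.58], [-0.1, 0.55, 1.59, -0.01, 2.05, -1.58], [-0.1, 0.55, 1.59, 0.28, 2.01, -1.3], [-0.1, 0.61, 1.59, 0.27, 1.96, -1.32], [-0.13, 0.7, 1.31, 0.26, 2.15, -1.3]]
30 -1 [[-0.1, 0.72, 1.28, -0.01, 2.18, 1.56], [-0.1, 0.61, 1.59, -0.01, 1.99, 1.56], [-0.1, 0.55, 1.59, -0.01, 2.05, 1.56], [-0.1, 0.55, 1.59, 0.28, 2.01, 1.84], [-0.1, 0.61, 1.59, 0.27, 1.96, 1.83], [-0.13, 0.7, 1.31, 0.26, 2.15, 1.84]]
35 1 [[-0.1, 0.66, 1.33, -0.01, 2.11, -1.58], [-0.1, 0.56, 1.62, -0.01, 1.92, -1.58], [-0.1, 0.51, 1.62, -0.01, 1.97, -1.58], [-0.09, 0.51, 1.62, 0.26, 1.94, -1.3], [-0.09, 0.57, 1.61, 0.25, 1.89, -1.32], [-0.13, 0.64, 1.35, 0.24, 2.08, -1.3]]
35 -1 [[-0.1, 0.66, 1.33, -0.01, 2.11, 1.56], [-0.1, 0.56, 1.62, -0.01, 1.92, 1.56], [-0.1, 0.51, 1.62, -0.01, 1.97, 1.56], [-0.09, 0.51, 1.62, 0.26, 1.94, 1.84], [-0.09, 0.57, 1.61, 0.25, 1.89, 1.83], [-0.13, 0.64, 1.35, 0.24, 2.08, 1.84]]
40 1 [[-0.1, 0.59, 1.38, -0.01, 2.04, -1.58], [-0.1, 0.52, 1.65, -0.01, 1.85, -1.58], [-0.1, 0.46, 1.65, -0.01, 1.9, -1.58], [-0.09, 0.4
[... 605 characters left out ...]
2, 1.44, -0.01, 1.97, 1.56], [-0.1, 0.47, 1.69, -0.01, 1.77, 1.56], [-0.1, 0.41, 1.69, -0.01, 1.83, 1.56], [-0.08, 0.42, 1.68, 0.22, 1.8, 1.84], [-0.08, 0.47, 1.68, 0.22, 1.75, 1.83], [-0.12, 0.51, 1.45, 0.21, 1.94, 1.84]]
50 1 [[-0.1, 0.45, 1.49, -0.01, 1.9, -1.58], [-0.1, 0.42, 1.73, -0.01, 1.69, -1.58], [-0.1, 0.36, 1.72, -0.01, 1.75, -1.58], [-0.07, 0.37, 1.71, 0.2, 1.73, -1.29], [-0.07, 0.43, 1.71, 0.2, 1.67, -1.31], [-0.11, 0.45, 1.5, 0.19, 1.87, -1.3]]
50 -1 [[-0.1, 0.45, 1.49, -0.01, 1.9, 1.56], [-0.1, 0.42, 1.73, -0.01, 1.69, 1.56], [-0.1, 0.36, 1.72, -0.01, 1.75, 1.56], [-0.07, 0.37, 1.71, 0.2, 1.73, 1.85], [-0.07, 0.43, 1.71, 0.2, 1.67, 1.84], [-0.11, 0.45, 1.5, 0.19, 1.87, 1.84]]
```

Run:
```python
from h import *
T=np.array(manip.camera_model("wrist")["T_tool_cam"]); print(T[:3,3])
f=1 if T[0,3]>=0 else -1
np.save("f.npy",f)
manip.close(20)
manip.reach(*pose(40,0,-130,60,flip=f))
manip.move_linear(*pose(40,0,-70,flip=f),rate=200)
p,d=manip.snapshot("wrist"); cv2.imwrite("pics/w1.png",p[:,:,::-1])
p,d=manip.snapshot("side"); cv2.imwrite("pics/s1.png",cv2.resize(p[130:330,220:540,::-1],None,fx=2,fy=2))
print(f,manip.read_clock(),manip.read_width(),manip.read_ft_force(),manip.read_eef_pos(),pose(40,0,-70)[0])
```

```text
[  82.0541867    -1.27276393 -125.69519724]
1 3.875 -0.08805031841144838 [-0.27628206  0.0519566   1.10921435] [528.08335382  60.57055966 163.17130295] [526.62030232  60.64067228 161.49513268]
```

View pics/w1.png

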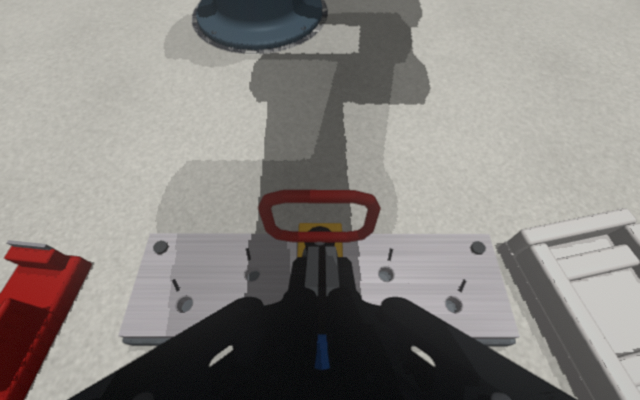

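View pics/s1.png

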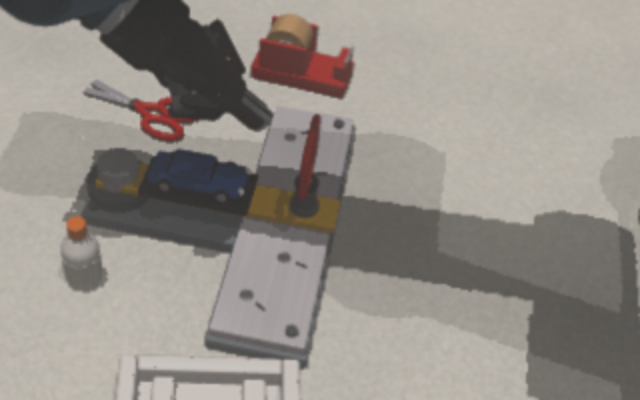

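The wrist picture shows the ring at (319,215), straight ahead of the closed fingertips at column 321. In the side crop the fingers are well above the car. I'll insert the fingers and then lift.

Run:
```python
from h import *
hit=manip.move_linear(*pose(40,0,8),rate=60,contact_N=4)
print("hit",hit,manip.read_ft_force(),manip.read_eef_pos(),pose(40,0,8)[0])
if not hit:
    for dz in (8,16,24,32):
        manip.move_linear(*pose(40,0,8,dz),rate=40); print(dz,manip.read_ft_force(),manip.read_eef_pos())
p,d=manip.snapshot("side"); cv2.imwrite("pics/s2.png",cv2.resize(p[130:330,220:540,::-1],None,fx=2,fy=2))
p,d=manip.snapshot("scene"); P,uv=cloud("scene",d,red(p)); k=(abs(P[:,0]-473)<15)&(abs(P[:,1]-65)<45)&(P[:,2]>85); print(np.percentile(P[k],[3,97],axis=0),manip.read_clock())
```

```text
hit False [-0.38923107 -0.80315959  0.2107196 ] [467.52490433  65.75954467 111.60743027] [467.09482259  65.8324946  111.35769912]
8 [-1.1974372   0.23710485 -0.11503254] [467.45696232  65.81560658 119.8214433 ]
16 [ 1.83059919 -0.90484386 -5.67953929] [467.23954518  65.81241422 126.97457713]
24 [ 2.88883787  0.20857367 -6.63869191] [467.32561067  65.81620229 135.43655839]
32 [ 4.48139669 -0.12081016 -7.28160811] [467.24688804  65.80983448 143.1739754 ]
[[473.28562523  74.78086826 109.79047167]
 [477.57211596  99.51073737 144.1874532 ]] 6.825
```

View pics/s2.png

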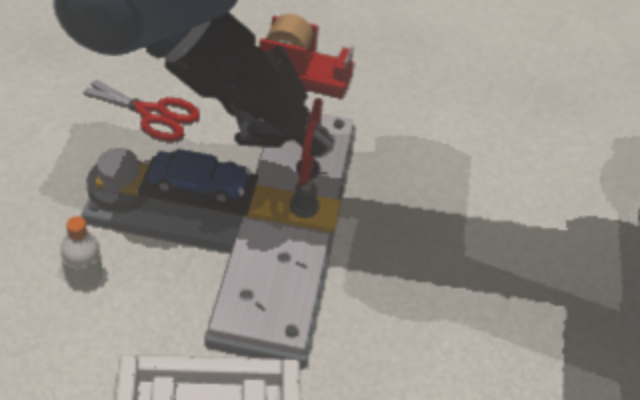

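The ring has risen in the side crop (top at row 100, was 115), and the load is about 7 N as the spring should give. Now the swing.

Run:
```python
from h import *
for th in np.linspace(.05,.3,6):
    manip.move_linear(*pose(40,th,8,32),rate=45)
    print(round(th,2),manip.read_ft_force())
manip.pause(.2)
p,d=manip.snapshot("side"); cv2.imwrite("pics/s3.png",cv2.resize(p[130:330,220:540,::-1],None,fx=2,fy=2))
P,uv=cloud("side",d,red(p)); e=pose(40,.3,0)[0]; k=(np.linalg.norm(P[:,:2]-e[:2],axis=1)<48)&(P[:,2]>85); print(e,np.percentile(P[k],[0,50,100],axis=0))
p,d=manip.snapshot("wrist"); cv2.imwrite("pics/w3.png",p[:,:,::-1])
print(manip.read_clock())
```

```text
0.05 [ 5.17507709 -0.32086935 -7.21603915]
0.1 [ 5.41264819 -0.05881982 -6.83022229]
0.15 [ 5.19497218 -0.70218263 -6.28365887]
0.2 [ 5.95446158 -0.80765936 -6.63836393]
0.25 [ 7.15453314 -1.68144338 -7.09686995]
0.3 [ 7.49192253 -2.05934638 -6.15559689]
[487.23448503 123.40433805 116.5       ] [[480.52075405 108.13079955 110.55267641]
 [493.62526135 139.35693048 167.27411154]
 [503.69476681 158.96059243 171.78769844]]
9.375
```

View pics/s3.png

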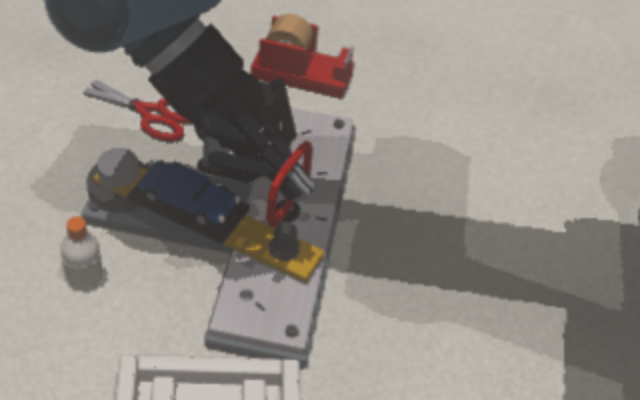

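View pics/w3.png

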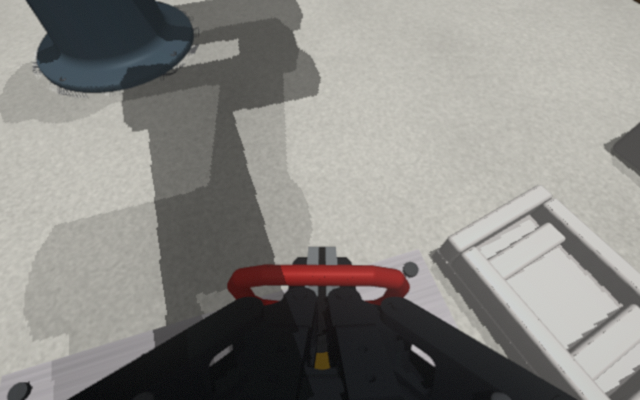

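In the wrist picture the ring spans columns 228–410, centred at 319 on the finger. So the arm followed without slipping, and it looks to be at about 0.30 rad. I'll lower it gently.

Run:
```python
from h import *
for dz in (24,18,12,6,0):
    manip.move_linear(*pose(40,.3,8,dz),rate=30); manip.pause(.1); print(dz,manip.read_ft_force(),manip.read_eef_pos()[2])
p,d=manip.snapshot("side"); cv2.imwrite("pics/s4.png",cv2.resize(p[130:330,220:540,::-1],None,fx=2,fy=2))
P,uv=cloud("side",d,red(p)); e=pose(40,.3,0)[0]; k=(np.linalg.norm(P[:,:2]-e[:2],axis=1)<48)&(P[:,2]>85); print(np.percentile(P[k],[0,50,100],axis=0),manip.read_clock())
```

```text
24 [ 6.29645496 -3.24250539 -6.60680878] 135.39247669389343
18 [ 5.91605809 -4.11599341 -4.86099934] 129.5351346124145
12 [ 5.2133186  -2.31592474 -4.86192193] 123.69456426911242
6 [ 0.07565276 -0.12707784  0.5419676 ] 117.68139902293146
0 [-0.05205962  0.83961189  0.84838768] 111.36363888874209
[[479.25760378 108.5465372   90.12284437]
 [494.16959663 140.04821019 146.52782403]
 [502.93964661 159.86977611 150.83618802]] 11.7417
```

View pics/s4.png

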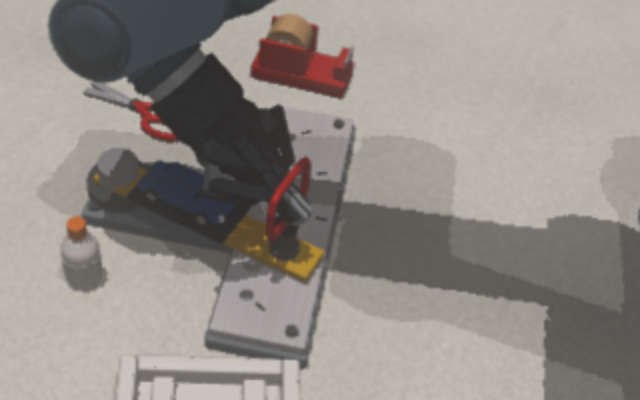

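The ring top is back at 150.8 mm (about 150 when home, 171.8 when lifted) and the finger is unloaded, so the pin has seated. I'll withdraw and check again.

Run:
```python
from h import *
print(manip.move_linear(*pose(40,.3,-80),rate=70,contact_N=6))
manip.move_linear(*pose(40,.3,-130,80),rate=150); manip.pause(.3)
e=pose(40,.3,0)[0]
for n in("scene","side"):
    p,d=manip.snapshot(n); P,uv=cloud(n,d,red(p)); k=(np.linalg.norm(P[:,:2]-e[:2],axis=1)<48)&(P[:,2]>85); Q=P[k]; print(n,e,np.percentile(Q,[0,50,97,100],axis=0),(Q.min(0)+Q.max(0))/2)
    cv2.imwrite(f"pics/{n}5.png",p[:,:,::-1])
print(manip.read_ft_force(),manip.read_clock())
```

```text
False
scene [487.23448503 123.40433805 116.5       ] [[471.61824409  88.80071128  85.03890758]
 [486.88635013 120.87356266 125.88542828]
 [502.79732223 155.13835717 149.74861428]
 [503.5445487  156.1939159  150.71443251]] [487.58139639 122.49731359 117.87667004]
side [487.23448503 123.40433805 116.5       ] [[474.66451229  96.18652332  89.60783481]
 [489.89292811 129.80914275 146.8276244 ]
 [501.21878668 156.28082329 149.84865758]
 [502.6740813  158.14598301 150.68728606]] [488.6692968  127.16625316 120.14756043]
[-0.08142585 -0.2655662  -0.17458825] 14.4917
```

View pics/side5.png

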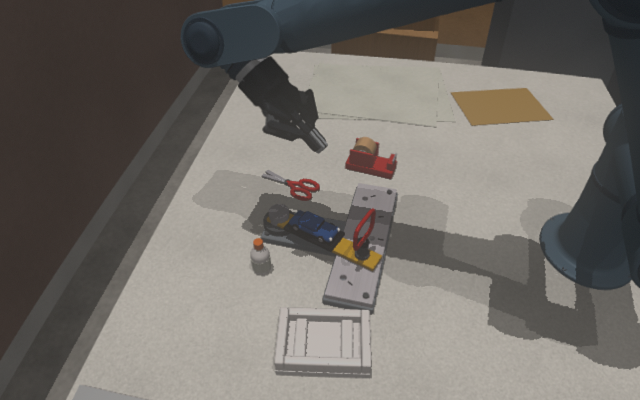

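The ring top is at 149.8 mm, which is the home height, and the ring centre is within about 1 mm of the +0.30 hole. The gripper is clear at (315,140) and the loose items have not moved.

```bash
python3 -c "
from workcell import manip
print(manip.sign_off())"
```

```text
the job is handed in; nothing more can be done
None
```

The arm is pinned one hole towards the foam tray (+0.30 rad) with the pin fully home by the camera check, the loose items are where they were, the robot is clear, and the job was handed in after about 14.5 s; the hand-in returned no verdict.

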